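# Clip the plinth boards onto the legs of the upturned bench unit

## Task

The bench unit lies upside down with its legs up. Fit its two painted plinth boards, which stand on the bench: clip the long board onto the front pair of legs that is wider apart and the short board onto the other front pair, from the open front, pushing each square until both clips have snapped fully home and the board stands on the unit. Leave everything else on the bench as it is.

Things in the scene. Friction and masses are not known exactly. Their poses are not given: they have to be found in the camera images.
- unit_middle (a point): Middle of the flat white underside ('floor', 120 mm above the bench) of a low plywood bench unit lying upside down; it does not move. Unit axes: x from open front to back, y along the width, z up. Floor: x -130 to +130, y -176 to +176 mm. At both y ends a 16 mm thick end panel rises 84 mm above the floor over the full depth; between them the recess is 352 mm wide, open at the front and above.
- home_long (a point): Where the centre of the long board lies when clipped home on the pair of front legs 120 mm apart: 40 mm above the floor, at unit x -90, y -77 mm, 43 mm in front of the leg axes. Axes as the unit's; the board's axes agree with them when home. About 4 mm is then left between the two boards and between each board and its end panel.
- home_short (a point): Where the centre of the short board lies when clipped home on the pair of front legs 92 mm apart: 40 mm above the floor, at unit x -90, y 97 mm, 43 mm in front of the leg axes. Axes as the unit's; the board's axes agree with them when home. About 4 mm is then left between the two boards and between each board and its end panel.
- longboard_mid (a point): Centre of the long plinth board: white, 190 mm long (y), 18 mm thick (x), 80 mm high (z), some 0.26 kg, loose, standing on its long edge on the bench (this point 40 mm up). x points out of its back, where two grey sprung clips sit half-way up, 120 mm apart; each is 50 mm wide and reaches 57 mm out of the back. The back between them is bare: room to grip the board's thickness from above at its middle.
- longboard_clip_a (a point): Seat centre of the clip at the long board's -y end, 43 mm along x from the board's middle plane, at half height; the leg's axis runs here when home. Two sprung arms, 24 mm high, form a mouth 22 mm wide with flared lips 42 mm wide that end 23 mm beyond the seat centre. It snaps over the 30 mm leg when pushed straight along x with about 5 to 10 N, and then holds.
- leg_long_a (a point): Front-row leg for clip a of the long board: point on its upright axis 40 mm above the floor. Black leg: flange 56 mm across up to 8 mm, round tube 30 mm across up to 70 mm, foot 44 mm across up to 84 mm above the floor. The clip must pass down in front of the foot (seat centre at least 47 mm short of the axis), then go along unit x onto the tube. Three more legs behind are not used.
- longboard_clip_b (a point): Seat centre of the clip at the long board's +y end, 43 mm along x from the board's middle plane, at half height; the leg's axis runs here when home. Two sprung arms, 24 mm high, form a mouth 22 mm wide with flared lips 42 mm wide that end 23 mm beyond the seat centre. It snaps over the 30 mm leg when pushed straight along x with about 5 to 10 N, and then holds.
- leg_long_b (a point): Front-row leg for clip b of the long board: point on its upright axis 40 mm above the floor. Black leg: flange 56 mm across up to 8 mm, round tube 30 mm across up to 70 mm, foot 44 mm across up to 84 mm above the floor. The clip must pass down in front of the foot (seat centre at least 47 mm short of the axis), then go along unit x onto the tube. Three more legs behind are not used.
- shortboard_mid (a point): Centre of the short plinth board: white, 150 mm long (y), 18 mm thick (x), 80 mm high (z), some 0.22 kg, loose, standing on its long edge on the bench (this point 40 mm up). x points out of its back, where two grey sprung clips sit half-way up, 92 mm apart; each is 50 mm wide and reaches 57 mm out of the back. The back between them is bare: room to grip the board's thickness from above at its middle.
- shortboard_clip_a (a point): Seat centre of the clip at the short board's -y end, 43 mm along x from the board's middle plane, at half height; the leg's axis runs here when home. Two sprung arms, 24 mm high, form a mouth 22 mm wide with flared lips 42 mm wide that end 23 mm beyond the seat centre. It snaps over the 30 mm leg when pushed straight along x with about 5 to 10 N, and then holds.
- leg_short_a (a point): Front-row leg for clip a of the short board: point on its upright axis 40 mm above the floor. Black leg: flange 56 mm across up to 8 mm, round tube 30 mm across up to 70 mm, foot 44 mm across up to 84 mm above the floor. The clip must pass down in front of the foot (seat centre at least 47 mm short of the axis), then go along unit x onto the tube. Three more legs behind are not used.
- shortboard_clip_b (a point): Seat centre of the clip at the short board's +y end, 43 mm along x from the board's middle plane, at half height; the leg's axis runs here when home. Two sprung arms, 24 mm high, form a mouth 22 mm wide with flared lips 42 mm wide that end 23 mm beyond the seat centre. It snaps over the 30 mm leg when pushed straight along x with about 5 to 10 N, and then holds.
- leg_short_b (a point): Front-row leg for clip b of the short board: point on its upright axis 40 mm above the floor. Black leg: flange 56 mm across up to 8 mm, round tube 30 mm across up to 70 mm, foot 44 mm across up to 84 mm above the floor. The clip must pass down in front of the foot (seat centre at least 47 mm short of the axis), then go along unit x onto the tube. Three more legs behind are not used.
- paint_tin: Bystander: open 1-litre paint tin, 106 mm across, 130 mm high, upright on the bench; origin at the centre of its underside.
- glue: Bystander: white glue bottle, 60 mm across, 170 mm high, upright; origin at the centre of its underside.
- brush_jar: Bystander: glass jar with three brushes standing in it, 76 mm across, 190 mm high in all; origin at the centre of its underside.
- sanding_block: Bystander: cork sanding block 65 x 110 mm, 40 mm high; origin at the centre of its underside.
- offcut: Bystander: plain painted offcut without clips, lying flat, 80 x 110 mm, 18 mm thick; origin at the centre of its underside.
- hammer: Bystander: hammer lying flat, about 300 mm long, head under 40 mm high; origin at the centre of its underside.
Not all that is in view belongs to the job. What is shaped like the part that bears longboard_mid but blue or red is not meant.

How it is judged:
By the outcome, as a careful person would: the job done as asked, in the order asked, and still so for the second after the job is handed in, with the robot touching nothing.
It also fails if it takes over 67 s, if anything falls off the work surface, if the arm or the gripper's body presses on something with over 40 N, if the wrist force passes 120 N, or if a joint passes its speed limit or range.

## Robot

A 6-joint arm with a two-finger parallel gripper is mounted at the origin on the work surface. World frame = base frame: x ahead of the robot, y to its left, z up, the work surface at z = 0. Lengths are in mm, angles in rad, forces in N, time in s.
With the tool pointing down it reaches from about 275 to 1000 mm from the base axis. Payload 8.4 kg.
Tool frame: the origin (TCP) lies midway between the tips of the shut fingers; the grasp point (between the pads) lies 19 mm behind it; z points along the fingers, y is the line along which they close (so a half turn about z gives the same grasp; the last joint's range is limited). The gripper opens to 85 mm and grips with 20 to 120 N. Pads are 22 mm wide; open, the fingers measure 114 mm over their backs; the gripper's body (76 mm by 85 mm) begins 54 mm behind the grasp point. The pads swing forward as they close: fully open they stand 13 mm farther back than shut.
Start: joints at [1.307, 0.353, 1.633, -0, 1.155, -0.002], TCP at [161.761, 603.706, 231.281] pointing down, gripper open.
Joint ranges: [-2.63, 2.63], [-0.92, 2.1], [0.06, 2.66], [-1.3, 4.44], [0, 2.69], [-3.02, 3.02]. Speed limits (rad/s): [2.22, 2.22, 2.79, 3.14, 3.14, 3.14].

## Interface

Orientations are given as [roll, pitch, yaw] about the fixed x, y, z axes, in that order (R = Rz(yaw) Ry(pitch) Rx(roll)).
In Python, from rig import r gives the robot as it stands.
- The arm moves only by the tool servo_tool, never from a script. Its argument "deltas" is a list of rows, each an object of numbers: "x", "y", "z": the shift along the world's x, y, z in mm; "rx", "ry", "rz": the turn, a rotation vector about the world's x, y, z in rad; "gripper": the gripper's target within -1 to 1 (fully open at 1, half-way at 0, shut at -1). A call has 1 to 10 rows; each row is the pose to reach, as a shift and turn from the pose commanded when the call began; what a row does not reach only later rows make up. A row lasts 1/10 s, in which the tool goes at most 50 mm and 8.59 degrees, less where a joint would pass 70% of its speed; a pose out of reach is approached as far as the arm can. A call with a gripper value outside its range is refused whole. The fingers move at their own pace and stop on an object; "newtons" is the grip in N (left out, the last holds). Time passes only in rows, so rows that repeat a pose let the fingers close. It gives the time, the measured TCP pose, the force, the opening and the grip force at its end, in the units of the state.
- r.sense(): the state, without advancing time (a new reading comes with each control period).
- r.grab_frame(name): name is "side" or "top" or "wrist"; returns the picture (400x640x3 uint8, blue, green, red); there is no depth.
- r.camera_params(name): a dict with "mtx" (3x3 intrinsics, pixels), "eye" and "orientation" of the camera in the world. Camera axes: x right, y down, z forward; pixel columns grow to the right and rows downward; lengths in mm; the calibration is good to about 2 mm. A picture is of the moment at which its call begins: read the wrist's pose just before it. camera_params takes no time and is no camera call; for the wrist camera it gives the pose at the moment of the call.
- r.sign_off(): hands the job in; it is judged then, once.
Trained networks look in the newest picture that a camera, given by its name, has taken for a name from the list of things; names that differ only in an ending like _2 or _b are one class to them, and where a whole thing is asked for, a point or a joint stands for the part that bears it (a point fixed in the world has none). Each returns a list of dicts, best first, with "conf" (0 to 1); they miss things now and then, are a little off and sometimes report something else, mostly with a low value. They report only what shows in the picture. A call takes as long as a camera call. They do not tell look-alikes from the thing itself.
- r.recognise(name, camera): "box" ([left, top, width, height] in pixels, round what is visible of it).
The state is a dict: "clock": time; "qpos": joint angles; "qvel": joint speeds; "joint_efforts": joint torques, N m; "eef_pos": TCP position; "tcp_rot": TCP orientation; "contact_force": force on the tool from outside, world axes, zero at the start; "wrist_torque": the same for the moment, N m; "opening": opening from 0.0 (shut) to 1.0 (fully open); "grasp_force": force on a finger pad.
Only numpy, scipy, OpenCV 4.12 (cv2) and the standard library are available. Lean on these libraries where they do the work, as an engineer would, in place of code of your own. Each camera call takes 0.05 s, during which the arm holds its last target. There are 200 camera calls.

## Working session

There is one attempt and no reset: what is moved stays moved. The work goes in short steps, Python scripts to look and compute and a tool call to move; the robot and the scene stay as the last step left them, time stands still between calls to the robot, and variables do not carry over. Pictures are saved under pics/ and viewed, at most 10 in all, crops included, and the job is handed in when it is done.

Besides the shell and the picture viewer there is one more tool, called after ">>>" as a command line: name --argument value ..., lists and objects as JSON in quotes. servo_tool: Moves the arm, as the interface text tells. Its arguments: {"type":"object","properties":{"deltas":{"type":"array","items":{"type":"object","properties":{"x":{"type":"number"},"y":{"type":"number"},"z":{"type":"number"},"rx":{"type":"number"},"ry":{"type":"number"},"rz":{"type":"number"},"gripper":{"type":"number"}}}},"newtons":{"type":"number"}},"required":["deltas"]}

```bash
mkdir -p pics; ls
python3 - <<'E'
from rig import r
import cv2,numpy as np
for c in("top","side"):
    cv2.imwrite(f"pics/{c}0.png",r.grab_frame(c)); p=r.camera_params(c); print(c,p)
    for n in("longboard_mid","shortboard_mid","leg_long_a","longboard_clip_a","unit_middle"):
        print(n,[(d['box'],round(d['conf'],2)) for d in r.recognise(n,c)])
s=r.sense();print(s['clock'],s['eef_pos'],s['tcp_rot'])
E
```

```text
pics
top {'mtx': array([[511.78571799,   0.        , 323.72562341],
       [  0.        , 511.78571799, 200.31842713],
       [  0.        ,   0.        ,   1.        ]]), 'eye': array([ 287.0901168 ,   72.77378889, 1663.47359875]), 'orientation': array([-3.00068421e+00, -2.00162011e-03, -1.55316515e+00])}
longboard_mid [([238.6, 279.5, 22.4, 57.4], 0.85), ([288.9, 89.9, 42.5, 47.4], 0.8), ([197.9, 212.1, 63.0, 43.7], 0.6)]
shortboard_mid [([278.9, 162.4, 47.4, 26.0], 0.84)]
leg_long_a [([361.3, 151.5, 145.5, 97.2], 0.66)]
longboard_clip_a [([197.0, 209.8, 63.6, 44.5], 0.89), ([241.2, 278.0, 20.0, 63.3], 0.85), ([282.2, 84.9, 47.4, 54.7], 0.64)]
unit_middle [([360.0, 148.8, 145.2, 100.2], 0.81)]
side {'mtx': array([[422.42280589,   0.        , 317.91034591],
       [  0.        , 422.42280589, 198.74455304],
       [  0.        ,   0.        ,   1.        ]]), 'eye': array([  54.41698364, -706.65359621, 1233.37016446]), 'orientation': array([-2.46585719,  0.00884408, -0.50796196])}
longboard_mid [([253.7, 142.5, 21.1, 49.6], 0.81), ([188.3, 185.2, 53.5, 32.7], 0.75), ([363.9, 155.3, 54.1, 28.4], 0.72)]
shortboard_mid [([316.2, 164.2, 47.0, 36.7], 0.89), ([305.8, 192.6, 161.1, 167.6], 0.27)]
leg_long_a [([309.4, 190.9, 156.3, 168.3], 0.72)]
longboard_clip_a [([363.5, 156.3, 54.0, 23.3], 0.96), ([256.4, 142.7, 19.7, 47.3], 0.9), ([188.9, 184.7, 52.5, 33.8], 0.73), ([308.0, 192.2, 157.3, 165.4], 0.26)]
unit_middle [([311.1, 192.2, 153.4, 167.7], 0.94), ([319.3, 163.4, 42.8, 42.4], 0.32)]
0.6 [161.76773687 603.70381191 231.29249846] [-3.14158952e+00  1.28750883e-05  2.87979076e+00]
```

View pics/top0.png

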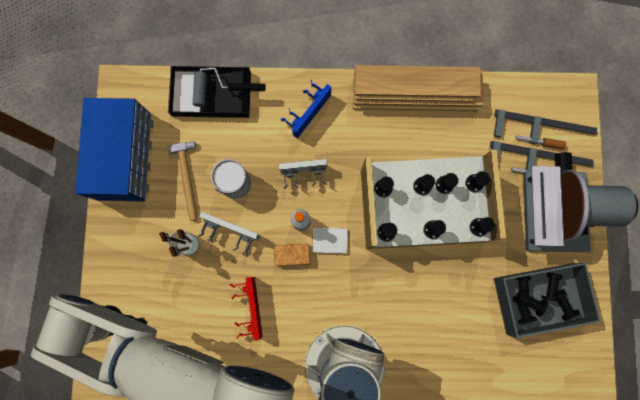

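View pics/side0.png

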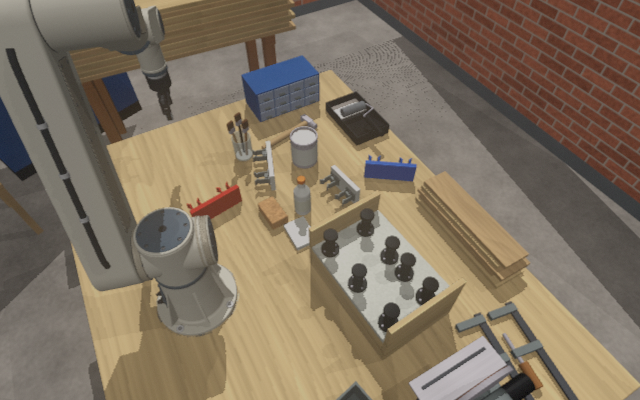

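```bash
cat > h.py <<'E'
from rig import r
import cv2,numpy as np
from scipy.spatial.transform import Rotation as R
def cam(p):
    return p['mtx'],np.array(p['eye']),R.from_euler('xyz',p['orientation']).as_matrix()
def w(p,u,v,z):
    K,e,M=cam(p); d=M@np.linalg.solve(K,[u,v,1.]); return e+d*(z-e[2])/d[2]
def px(p,P):
    K,e,M=cam(p); q=K@(M.T@(np.atleast_2d(P)-e).T); return (q[:2]/q[2]).T
E
python3 - <<'E'
from h import *
im=cv2.imread('pics/top0.png');p=r.camera_params('top')
hsv=cv2.cvtColor(im,cv2.COLOR_BGR2HSV)
for n,(x,y,a,b) in dict(long=(192,205,75,60),short=(274,150,60,45)).items():
    m=cv2.inRange(hsv[y:y+b,x:x+a],(0,0,170),(180,60,255))
    k,l,s,c=cv2.connectedComponentsWithStats(m); i=1+s[1:,4].argmax()
    pts=np.argwhere(l==i)[:,::-1]+[x,y]; (cc,sz,an)=cv2.minAreaRect(pts.astype(np.float32))
    bx=cv2.boxPoints((cc,sz,an)); W=np.array([w(p,*q,80) for q in bx]); print(n,cc,sz,an,W.round(0).tolist(),W.mean(0).round(1))
    e=W[1]-W[0] if np.linalg.norm(W[1]-W[0])>np.linalg.norm(W[2]-W[1]) else W[2]-W[1]; print(np.linalg.norm(e),np.degrees(np.arctan2(e[1],e[0])))
for q in [(383,187),(424,185),(447,183),(478,182),(386,232),(434,229),(482,227)]: print(q,w(p,*q,204).round(0))
for n in('paint_tin','glue','brush_jar'):
    for d in r.recognise(n,'top')[:1]: b=d['box'];print(n,b,w(p,b[0]+b[2]/2,b[1]+b[3]/2,130).round(0))
q=r.camera_params('wrist');print(q, r.sense()['eef_pos'])
E
```

```text
long (227.82843017578125, 224.655517578125) (59.596519470214844, 5.488471984863281) 21.250505447387695 [[454.0, 460.0, 80.0], [470.0, 455.0, 80.0], [406.0, 280.0, 80.0], [390.0, 285.0, 80.0]] [430.2 370.   80. ]
186.7121017384563 -110.11837580247362
short (302.0164489746094, 163.6561737060547) (5.286581993103027, 46.68941116333008) 83.9909896850586 [[627.0, 218.0, 80.0], [645.0, 72.0, 80.0], [628.0, 70.0, 80.0], [610.0, 216.0, 80.0]] [627.4 144.1  80. ]
147.43206316241566 -82.82526221988124
(383, 187) [536. -97. 204.]
(424, 185) [ 544. -216.  204.]
(447, 183) [ 551. -282.  204.]
(478, 182) [ 556. -372.  204.]
(386, 232) [ 406. -106.  204.]
(434, 229) [ 417. -243.  204.]
(482, 227) [ 425. -381.  204.]
paint_tin [211.7, 157.3, 39.1, 43.5] [565. 356. 130.]
glue [290.9, 211.3, 16.8, 19.3] [441. 146. 130.]
brush_jar [162.0, 233.1, 37.1, 23.9] [362. 499. 130.]
{'mtx': array([[330.7633338 ,   0.        , 319.96065184],
       [  0.        , 330.7633338 , 206.78427   ],
       [  0.        ,   0.        ,   1.        ]]), 'eye': array([ 84.17701347, 625.32519903, 374.2645792 ]), 'orientation': array([ 2.81906011e+00, -5.70618853e-04,  1.30850811e+00])} [161.75068773 603.71285031 231.27614217]
```

>>> servo_tool --deltas '[{"x": 268,"y": -234,"rz": -1.66,"gripper": 1},{"x": 268,"y": -234,"rz": -1.66},{"x": 268,"y": -234,"rz": -1.66},{"x": 268,"y": -234,"rz": -1.66},{"x": 268,"y": -234,"rz": -1.66},{"x": 268,"y": -234,"rz": -1.66},{"x": 268,"y": -234,"rz": -1.66},{"x": 268,"y": -234,"rz": -1.66},{"x": 268,"y": -234,"rz": -1.66},{"x": 268,"y": -234,"rz": -1.66}]'

```text
invalid input
```

>>> servo_tool --deltas '[{"rz": -0.15},{"rz": -0.16},{"rz": -0.16}]'

```text
invalid input
```

Run:
```python
from h import *
s=r.sense();p=r.camera_params('wrist');im=r.grab_frame('wrist');cv2.imwrite('pics/w1.png',im)
import pickle;pickle.dump(p,open('w1.pkl','wb'))
print(s['clock'],s['eef_pos'],s['tcp_rot'],p['eye'],p['orientation'],s['qpos'])
```

```text
0.75 [161.75068773 603.71285031 231.27614217] [-3.14157188e+00  2.21876159e-05  2.87985565e+00] [ 84.17701347 625.32519903 374.2645792 ] [ 2.81906011e+00 -5.70618853e-04  1.30850811e+00] [ 1.30663030e+00  3.53017168e-01  1.63338622e+00 -2.43070393e-05
  1.15520999e+00 -2.41921050e-03]
```

View pics/w1.png

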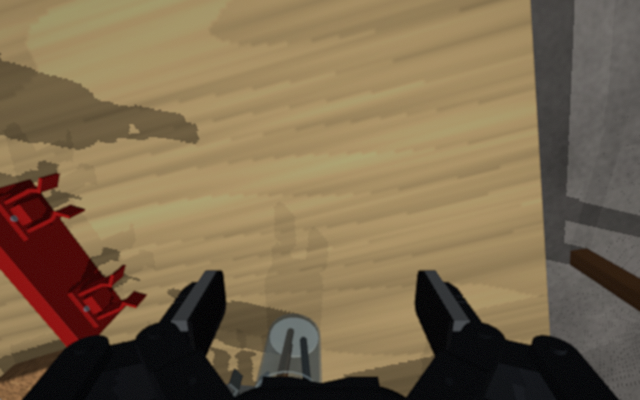

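The arm has not moved: the picture shows the red decoy at the left (60,260), the jar below at (292,340), and the open fingers. I'll retry with full rows.

>>> servo_tool --deltas '[{"x": 268,"y": -234,"z": 0,"rx": 0,"ry": 0,"rz": -1.66,"gripper": 1},{"x": 268,"y": -234,"z": 0,"rx": 0,"ry": 0,"rz": -1.66,"gripper": 1},{"x": 268,"y": -234,"z": 0,"rx": 0,"ry": 0,"rz": -1.66,"gripper": 1},{"x": 268,"y": -234,"z": 0,"rx": 0,"ry": 0,"rz": -1.66,"gripper": 1},{"x": 268,"y": -234,"z": 0,"rx": 0,"ry": 0,"rz": -1.66,"gripper": 1},{"x": 268,"y": -234,"z": 0,"rx": 0,"ry": 0,"rz": -1.66,"gripper": 1},{"x": 268,"y": -234,"z": 0,"rx": 0,"ry": 0,"rz": -1.66,"gripper": 1},{"x": 268,"y": -234,"z": 0,"rx": 0,"ry": 0,"rz": -1.66,"gripper": 1},{"x": 268,"y": -234,"z": 0,"rx": 0,"ry": 0,"rz": -1.66,"gripper": 1},{"x": 268,"y": -234,"z": 0,"rx": 0,"ry": 0,"rz": -1.66,"gripper": 1}]' --newtons 60

```text
clock: 1.8
eef_pos: [430.4, 369.1, 231.3]
tcp_rot: [-3.142, -0.0, 1.372]
contact_force: [0.4, -0.1, 0.5]
opening: 1.002
grasp_force: 0.0
```

>>> servo_tool --deltas '[{"x": 0,"y": 0,"z": 0,"rx": 0,"ry": 0,"rz": -0.15,"gripper": 1},{"x": 0,"y": 0,"z": 0,"rx": 0,"ry": 0,"rz": -0.15,"gripper": 1},{"x": 0,"y": 0,"z": 0,"rx": 0,"ry": 0,"rz": -0.15,"gripper": 1}]' --newtons 60

```text
clock: 2.1
eef_pos: [429.7, 369.7, 231.3]
tcp_rot: [3.142, -0.0, 1.234]
contact_force: [0.1, -0.1, -0.2]
opening: 1.001
grasp_force: 0.0
```

Run:
```python
from h import *
s=r.sense();p=r.camera_params('wrist');im=r.grab_frame('wrist');cv2.imwrite('pics/w2.png',im)
import pickle;pickle.dump(p,open('w2.pkl','wb'))
print(s['clock'],s['eef_pos'],s['tcp_rot'],p['eye'],p['orientation'],s['qpos'])
hsv=cv2.cvtColor(im,cv2.COLOR_BGR2HSV)
m=cv2.inRange(hsv,(0,0,150),(180,50,255))
k,l,st,c=cv2.connectedComponentsWithStats(m)
for i in 1+np.argsort(-st[1:,4])[:4]:
    pts=np.argwhere(l==i)[:,::-1].astype(np.float32); q=cv2.minAreaRect(pts); W=np.array([w(p,*a,80) for a in cv2.boxPoints(q)])
    print(st[i],W.round(1).tolist(),W.mean(0).round(1))
```

```text
2.1 [429.74814982 369.72995463 231.30654997] [ 3.14158103e+00 -4.70727306e-05  1.23430885e+00] [457.38514269 446.95431361 374.28955602] [ 2.82097470e+00 -1.20847689e-03 -3.36958558e-01] [7.07812838e-01 2.63174247e-01 1.75965755e+00 1.51197222e-05
 1.11871431e+00 1.04429371e+00]
[  439    71   145   144 13636] [[517.6, 377.1, 80.0], [623.2, 433.7, 80.0], [688.6, 333.4, 80.0], [580.2, 259.8, 80.0]] [602.4 351.   80. ]
[ 310   79   24  202 3961] [[389.2, 284.6, 80.0], [456.2, 462.4, 80.0], [472.7, 456.4, 80.0], [409.2, 277.2, 80.0]] [431.8 370.2  80. ]
[ 541  265   45   94 1475] [[610.8, 219.0, 80.0], [628.1, 219.4, 80.0], [645.1, 91.2, 80.0], [625.9, 89.9, 80.0]] [627.5 154.9  80. ]
[391 362  35  33 670] [[428.0, 131.3, 80.0], [461.2, 163.2, 80.0], [476.0, 138.4, 80.0], [442.8, 105.1, 80.0]] [452.  134.5  80. ]
```

View pics/w2.png

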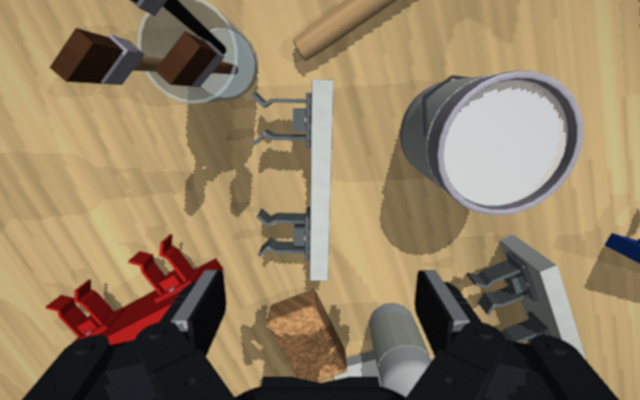

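The long board's top runs (320,80)–(320,280), clips to the left, jar top-left and tin right, clear of the fingers. Grasping it now.

>>> servo_tool --deltas '[{"x": 2,"y": 0.5,"z": -50,"rx": 0,"ry": 0,"rz": -0.014,"gripper": 1},{"x": 2,"y": 0.5,"z": -100,"rx": 0,"ry": 0,"rz": -0.014,"gripper": 1},{"x": 2,"y": 0.5,"z": -150,"rx": 0,"ry": 0,"rz": -0.014,"gripper": 1},{"x": 2,"y": 0.5,"z": -185,"rx": 0,"ry": 0,"rz": -0.014,"gripper": 1},{"x": 2,"y": 0.5,"z": -198,"rx": 0,"ry": 0,"rz": -0.014,"gripper": 1},{"x": 2,"y": 0.5,"z": -198,"rx": 0,"ry": 0,"rz": -0.014,"gripper": 1},{"x": 2,"y": 0.5,"z": -198,"rx": 0,"ry": 0,"rz": -0.014,"gripper": -1},{"x": 2,"y": 0.5,"z": -198,"rx": 0,"ry": 0,"rz": -0.014,"gripper": -1},{"x": 2,"y": 0.5,"z": -198,"rx": 0,"ry": 0,"rz": -0.014,"gripper": -1},{"x": 2,"y": 0.5,"z": -198,"rx": 0,"ry": 0,"rz": -0.014,"gripper": -1}]' --newtons 80

```text
clock: 3.15
eef_pos: [432.4, 370.7, 34.5]
tcp_rot: [3.141, -0.002, 1.216]
contact_force: [0.4, -0.3, -0.2]
opening: 0.333
grasp_force: 0.0
```

>>> servo_tool --deltas '[{"x": 0,"y": 0,"z": 0,"rx": 0,"ry": 0,"rz": 0,"gripper": -1},{"x": 0,"y": 0,"z": 0,"rx": 0,"ry": 0,"rz": 0,"gripper": -1},{"x": 0,"y": 0,"z": 0,"rx": 0,"ry": 0,"rz": 0,"gripper": -1},{"x": 0,"y": 0,"z": 0,"rx": 0,"ry": 0,"rz": 0,"gripper": -1}]' --newtons 80

```text
clock: 3.55
eef_pos: [432.2, 370.5, 34.2]
tcp_rot: [3.141, -0.001, 1.216]
contact_force: [-1.1, -1.0, 7.2]
opening: 0.199
grasp_force: 78.1
```

>>> servo_tool --deltas '[{"x": 1,"y": -3,"z": 30,"rx": 0,"ry": 0,"rz": 0,"gripper": -1},{"x": 2,"y": -8,"z": 70,"rx": 0,"ry": 0,"rz": 0,"gripper": -1},{"x": 3,"y": -12,"z": 115,"rx": 0,"ry": 0,"rz": 0,"gripper": -1},{"x": 5,"y": -16,"z": 162,"rx": 0,"ry": 0,"rz": 0,"gripper": -1},{"x": 15,"y": -40,"z": 205,"rx": 0,"ry": 0,"rz": 0.05,"gripper": -1},{"x": 30,"y": -75,"z": 235,"rx": 0,"ry": 0,"rz": 0.12,"gripper": -1},{"x": 46,"y": -115,"z": 258,"rx": 0,"ry": 0,"rz": 0.2,"gripper": -1},{"x": 62,"y": -160,"z": 266,"rx": 0,"ry": 0,"rz": 0.28,"gripper": -1},{"x": 80,"y": -205,"z": 266,"rx": 0,"ry": 0,"rz": 0.36,"gripper": -1},{"x": 98,"y": -251,"z": 266,"rx": 0,"ry": 0,"rz": 0.427,"gripper": -1}]' --newtons 80

```text
clock: 4.55
eef_pos: [529.9, 117.4, 299.7]
tcp_rot: [3.141, -0.0, 1.647]
contact_force: [0.5, 0.2, -3.8]
opening: 0.202
grasp_force: 78.5
```

>>> servo_tool --deltas '[{"x": 18,"y": -45,"z": 0,"rx": 0,"ry": 0,"rz": 0,"gripper": -1},{"x": 36,"y": -91,"z": 0,"rx": 0,"ry": 0,"rz": 0,"gripper": -1},{"x": 54,"y": -137,"z": 0,"rx": 0,"ry": 0,"rz": 0,"gripper": -1},{"x": 72,"y": -183,"z": 0,"rx": 0,"ry": 0,"rz": 0,"gripper": -1},{"x": 90,"y": -229,"z": 0,"rx": 0,"ry": 0,"rz": 0,"gripper": -1},{"x": 102,"y": -257,"z": 0,"rx": 0,"ry": 0,"rz": 0,"gripper": -1},{"x": 106,"y": -267,"z": 0,"rx": 0,"ry": 0,"rz": 0,"gripper": -1},{"x": 106,"y": -267,"z": 0,"rx": 0,"ry": 0,"rz": 0,"gripper": -1},{"x": 106,"y": -267,"z": 0,"rx": 0,"ry": 0,"rz": 0,"gripper": -1}]' --newtons 80

```text
clock: 5.45
eef_pos: [635.1, -146.8, 298.9]
tcp_rot: [-3.14, -0.001, 1.643]
contact_force: [-0.1, -0.6, -2.7]
opening: 0.203
grasp_force: 78.6
```

Run:
```python
from h import *
import pickle
s=r.sense();p=r.camera_params('wrist');im=r.grab_frame('wrist');cv2.imwrite('pics/w3.png',im)
pickle.dump(p,open('w3.pkl','wb'))
print(s['clock'],s['eef_pos'],s['tcp_rot'],p['eye'],s['contact_force'],s['opening'])
```

```text
5.45 [ 635.11544113 -146.80047349  298.87798832] [-3.14048862e+00 -9.63940471e-04  1.64284391e+00] [630.27064615 -65.32522247 441.91917105] [-0.13654168 -0.55437447 -2.69319242] 0.20251506793050011
```

View pics/w3.png

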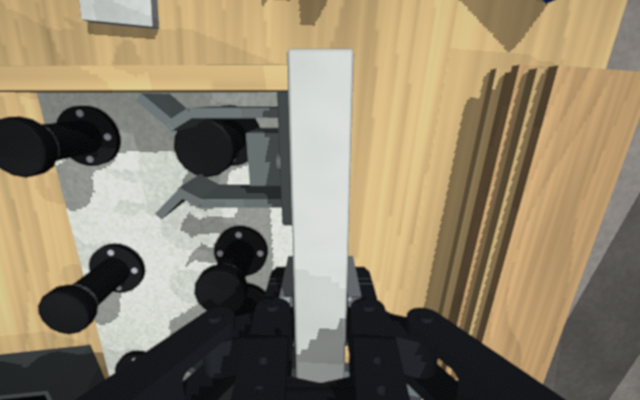

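The view shows the board held at columns 288–352, clip a in front of leg a's foot (208,148), leg b's foot at (220,288), and the end panel's inner top edge at row 91.

Run:
```python
from h import *
import pickle
p=pickle.load(open('w3.pkl','rb'));im=cv2.imread('pics/w3.png');g=cv2.cvtColor(im,cv2.COLOR_BGR2GRAY)
for q in [(208,148),(220,288),(22,146),(69,308)]: print('foot',q,w(p,*q,204).round(1))
# panel edges: saturation transitions along columns
hs=cv2.cvtColor(im,cv2.COLOR_BGR2HSV)
for u in(60,110,200,270):
    d=np.diff(g[55:105,u].astype(int)); print(u,[(55+i,d[i]) for i in np.argsort(-abs(d))[:5]])
for u,v in [(20,90),(270,90),(20,66),(270,66)]: print('panel',w(p,u,v,204).round(1))
T=345
for u,v in [(288,48),(352,48),(348,250),(291,250)]: print('board',w(p,u,v,T).round(1))
m=(g<70)[100:180,165:255].astype(np.uint8);k,l,st,c=cv2.connectedComponentsWithStats(m);i=1+st[1:,4].argmax();print(st[i]+[165,100,0,0,0])
cc=cv2.resize(im[80:330,120:370],(750,750)[:2] and (600,600));cv2.imwrite('pics/c3.png',cc)
# predicted feet/panel from top-based unit pose
```

```text
foot (208, 148) [ 552.9 -105.5  204. ]
foot (220, 288) [ 558.8 -220.3  204. ]
foot (22, 146) [ 420.5 -113.6  204. ]
foot (69, 308) [ 431.3 -248.8  204. ]
60 [(np.int64(89), np.int64(-42)), (np.int64(90), np.int64(-37)), (np.int64(92), np.int64(22)), (np.int64(88), np.int64(-21)), (np.int64(93), np.int64(10))]
110 [(np.int64(89), np.int64(-46)), (np.int64(90), np.int64(-36)), (np.int64(88), np.int64(-28)), (np.int64(92), np.int64(22)), (np.int64(93), np.int64(12))]
200 [(np.int64(89), np.int64(-49)), (np.int64(90), np.int64(-29)), (np.int64(88), np.int64(-28)), (np.int64(92), np.int64(20)), (np.int64(91), np.int64(16))]
270 [(np.int64(89), np.int64(-49)), (np.int64(88), np.int64(-28)), (np.int64(91), np.int64(28)), (np.int64(90), np.int64(-20)), (np.int64(92), np.int64(19))]
panel [427.1 -75.3 204. ]
panel [596.2 -63.2 204. ]
panel [430.3 -60.  204. ]
panel [595.8 -48.2 204. ]
board [620.9 -53.6 345. ]
board [637.9 -52.3 345. ]
board [ 642.7 -111.4  345. ]
board [ 624.3 -112.7  345. ]
[ 174  118   81   61 3715]
```

View pics/c3.png

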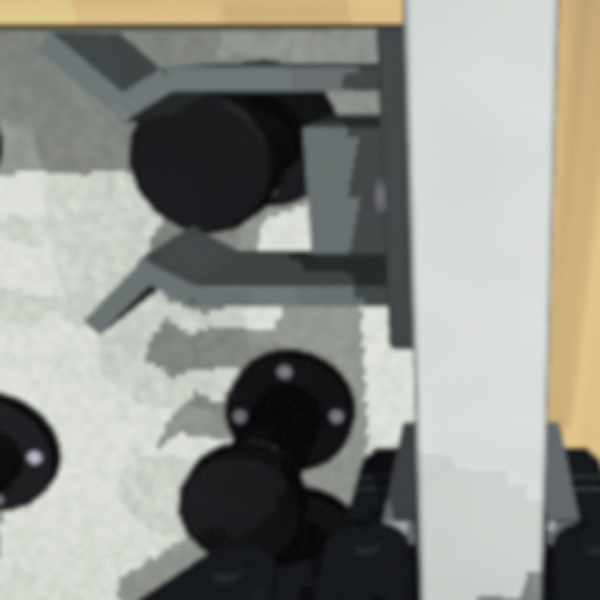

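```bash
cat >> h.py <<'E'
ang=np.radians(4.13); ux=np.array([-np.cos(ang),-np.sin(ang),0]); uy=np.array([np.sin(ang),-np.cos(ang),0])
def U(o,x,y,z): return np.array([o[0],o[1],120.])+x*ux+y*uy+np.array([0,0,z])
E
python3 - <<'E'
from h import *
import pickle
pw=pickle.load(open('w3.pkl','rb'));pt=r.camera_params('top');iw=cv2.imread('pics/w3.png');it=cv2.imread('pics/top0.png')
f=cv2.resize(it[130:270,340:520],None,fx=4,fy=4,interpolation=cv2.INTER_CUBIC)
o=(514,-245.4)
def circ(im,p,c,rad,s=1,off=(0,0),col=(0,0,255)):
    t=np.linspace(0,6.3,40); P=np.c_[c[0]+rad*np.cos(t),c[1]+rad*np.sin(t),0*t+c[2]]
    cv2.polylines(im,[((px(p,P)-off)*s).astype(int)],False,col,1)
def poly(im,p,P,s=1,off=(0,0)): cv2.polylines(im,[((px(p,P)-off)*s).astype(int)],True,(255,0,255),1)
for y in(-137,-17,51,143):
    for z,rad,col in((84,22,(0,0,255)),(8,28,(0,255,0))):
        circ(iw,pw,U(o,-47,y,z),rad,col=col);circ(f,pt,U(o,-47,y,z),rad,4,(340,130),col)
    print(y,px(pw,U(o,-47,y,84)),px(pt,U(o,-47,y,84)))
for a,b in((-192,-176),(176,192)):
    P=np.array([U(o,x,y,84) for x,y in((-130,a),(130,a),(130,b),(-130,b))]);poly(iw,pw,P);poly(f,pt,P,4,(340,130))
f=np.vstack([f[:, :640] if f.shape[1]<640 else f[:,:720]]);
out=np.zeros((600,800,3),np.uint8); a=cv2.resize(f,(500,389)); out[:389,:500]=a; b=iw[60:400,0:360][:, :]; out[:340,440+0:800]=b
cv2.imwrite('pics/ov.png',np.vstack([np.hstack([cv2.resize(f,(400,311)),np.zeros((311,0,3),np.uint8)]),np.hstack([cv2.resize(iw[60:345,0:396],(400,288))])]))
E
```

```text
-137 [[205.35303459 147.56284352]] [[385.83398637 181.9699861 ]]
-17 [[221.19870452 293.02696833]] [[427.13242692 179.76462659]]
51 [[228.38127412 358.96335381]] [[450.50634512 178.51644647]]
143 [[236.59165265 434.33508207]] [[482.0970889  176.82948333]]
```

View pics/ov.png

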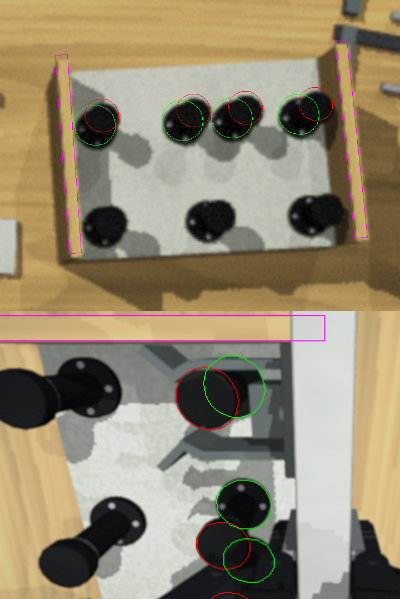

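The overlay of the unit model (middle (514,-245), yaw 4.13°) matches the feet and panels in both views to about 2 mm. Now moving to in front of the legs and down.

>>> servo_tool --deltas '[{"x": 18,"y": -11,"z": 0,"rx": 0,"ry": 0,"rz": 0,"gripper": -1},{"x": 18,"y": -11,"z": -20,"rx": 0,"ry": 0,"rz": 0,"gripper": -1},{"x": 18,"y": -11,"z": -60,"rx": 0,"ry": 0,"rz": 0,"gripper": -1},{"x": 18,"y": -11,"z": -100,"rx": 0,"ry": 0,"rz": 0,"gripper": -1},{"x": 18,"y": -11,"z": -125,"rx": 0,"ry": 0,"rz": 0,"gripper": -1},{"x": 18,"y": -11,"z": -136,"rx": 0,"ry": 0,"rz": 0,"gripper": -1},{"x": 18,"y": -11,"z": -136,"rx": 0,"ry": 0,"rz": 0,"gripper": -1},{"x": 18,"y": -11,"z": -136,"rx": 0,"ry": 0,"rz": 0,"gripper": -1}]' --newtons 100

```text
clock: 6.3
eef_pos: [654.6, -158.3, 164.9]
tcp_rot: [3.14, 0.001, 1.644]
contact_force: [0.2, 0.4, -2.3]
opening: 0.196
grasp_force: 98.8
```

Run:
```python
from h import *
import pickle
s=r.sense();p=r.camera_params('wrist');im=r.grab_frame('wrist');pickle.dump(p,open('w4.pkl','wb'));cv2.imwrite('pics/w4.png',im)
o=(514,-245.4);e=s['eef_pos'];print(s['clock'],e,s['tcp_rot'],s['contact_force'])
d=np.array([e[0]-o[0],e[1]-o[1]]);print('TCP unit x,y',d@ux[:2],d@uy[:2],'home -90,-77')
for y in(-137,-17):
    t=np.linspace(0,6.3,40);c=U(o,-47,y,84);P=np.c_[c[0]+22*np.cos(t),c[1]+22*np.sin(t),0*t+c[2]];cv2.polylines(im,[px(p,P).astype(int)],False,(0,0,255),1)
cv2.imwrite('pics/w4o.png',im)
```

```text
6.3 [ 654.62786279 -158.28260753  164.8629208 ] [3.13974284e+00 5.29001769e-04 1.64363483e+00] [ 0.19460584  0.35987826 -2.34740294]
TCP unit x,y -146.53684967833627 -76.76319136809482 home -90,-77
```

View pics/w4o.png

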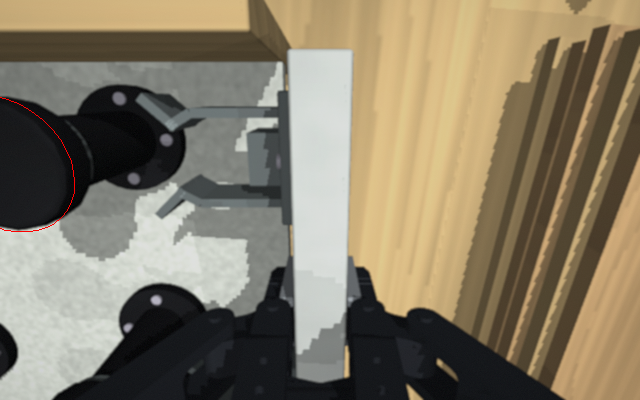

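The clip arms (rows 112–197) straddle leg a's tube line, and the predicted foot circle fits. Lowering to just above the floor, then pushing along unit x.

>>> servo_tool --deltas '[{"x": 0,"y": 0,"z": -6,"rx": 0,"ry": 0,"rz": 0,"gripper": -1},{"x": 0,"y": 0,"z": -9,"rx": 0,"ry": 0,"rz": 0,"gripper": -1},{"x": 0,"y": 0,"z": -10,"rx": 0,"ry": 0,"rz": 0,"gripper": -1},{"x": 0,"y": 0,"z": -10,"rx": 0,"ry": 0,"rz": 0,"gripper": -1}]' --newtons 100

```text
clock: 6.75
eef_pos: [653.7, -158.9, 153.2]
tcp_rot: [-3.141, -0.0, 1.643]
contact_force: [-0.1, -0.5, -3.1]
opening: 0.196
grasp_force: 98.8
```

>>> servo_tool --deltas '[{"x": -8,"y": -0.6,"z": 0,"rx": 0,"ry": 0,"rz": 0,"gripper": -1},{"x": -16,"y": -1.2,"z": 0,"rx": 0,"ry": 0,"rz": 0,"gripper": -1},{"x": -24,"y": -1.7,"z": 0,"rx": 0,"ry": 0,"rz": 0,"gripper": -1},{"x": -30,"y": -2.2,"z": 0,"rx": 0,"ry": 0,"rz": 0,"gripper": -1},{"x": -30,"y": -2.2,"z": 0,"rx": 0,"ry": 0,"rz": 0,"gripper": -1}]' --newtons 120

```text
clock: 7.25
eef_pos: [623.1, -161.2, 154.2]
tcp_rot: [3.141, 0.0, 1.643]
contact_force: [-2.6, -0.3, 6.7]
opening: 0.195
grasp_force: 122.3
```

>>> servo_tool --deltas '[{"x": -4,"y": -0.3,"z": 0.7,"rx": 0,"ry": 0,"rz": 0,"gripper": -1},{"x": -8,"y": -0.6,"z": 0.7,"rx": 0,"ry": 0,"rz": 0,"gripper": -1},{"x": -12,"y": -0.9,"z": 0.7,"rx": 0,"ry": 0,"rz": 0,"gripper": -1},{"x": -16,"y": -1.2,"z": 0.7,"rx": 0,"ry": 0,"rz": 0,"gripper": -1},{"x": -20,"y": -1.4,"z": 0.7,"rx": 0,"ry": 0,"rz": 0,"gripper": -1},{"x": -24,"y": -1.7,"z": 0.7,"rx": 0,"ry": 0,"rz": 0,"gripper": -1},{"x": -24,"y": -1.7,"z": 0.7,"rx": 0,"ry": 0,"rz": 0,"gripper": -1}]' --newtons 120

```text
clock: 7.95
eef_pos: [599.1, -162.2, 154.3]
tcp_rot: [-3.141, -0.001, 1.643]
contact_force: [-1.2, 3.5, 5.9]
opening: 0.195
grasp_force: 122.1
```

>>> servo_tool --deltas '[{"x": -1.5,"y": -0.1,"z": 0,"rx": 0,"ry": 0,"rz": 0,"gripper": -1},{"x": -3,"y": -0.2,"z": 0,"rx": 0,"ry": 0,"rz": 0,"gripper": -1},{"x": -3,"y": -0.2,"z": 0,"rx": 0,"ry": 0,"rz": 0,"gripper": -1},{"x": -3,"y": -0.2,"z": 0,"rx": 0,"ry": 0,"rz": 0,"gripper": -1}]' --newtons 120

```text
clock: 8.35
eef_pos: [596.7, -162.6, 154.2]
tcp_rot: [3.142, -0.001, 1.643]
contact_force: [0.2, 4.0, 6.3]
opening: 0.195
grasp_force: 122.0
```

>>> servo_tool --deltas '[{"x": -1.5,"y": -0.1,"z": 0,"rx": 0,"ry": 0,"rz": 0,"gripper": -1},{"x": -3,"y": -0.2,"z": 0,"rx": 0,"ry": 0,"rz": 0,"gripper": -1},{"x": -3,"y": -0.2,"z": 0,"rx": 0,"ry": 0,"rz": 0,"gripper": -1},{"x": -3,"y": -0.2,"z": 0,"rx": 0,"ry": 0,"rz": 0,"gripper": -1}]' --newtons 120

```text
clock: 8.75
eef_pos: [594.6, -162.9, 154.3]
tcp_rot: [3.14, 0.0, 1.643]
contact_force: [4.0, 5.9, 3.8]
opening: 0.191
grasp_force: 121.8
```

Run:
```python
from h import *
import pickle
s=r.sense();print(s['eef_pos'],s['tcp_rot'],s['contact_force'],s['wrist_torque'])
p=r.camera_params('wrist');im=r.grab_frame('wrist');cv2.imwrite('pics/w5.png',im);t=r.grab_frame('top');cv2.imwrite('pics/t5.png',t)
cv2.imwrite('pics/v5.png',np.hstack([im[30:330,0:400],cv2.resize(t[140:260,350:510],(400,300),interpolation=cv2.INTER_CUBIC)]))
```

```text
[ 594.55281045 -162.92425244  154.27796423] [3.13969851e+00 3.54186552e-05 1.64291014e+00] [4.04999718 5.8503075  3.77399884] [ 0.80827735 -0.74054829  0.05366701]
```

View pics/v5.png

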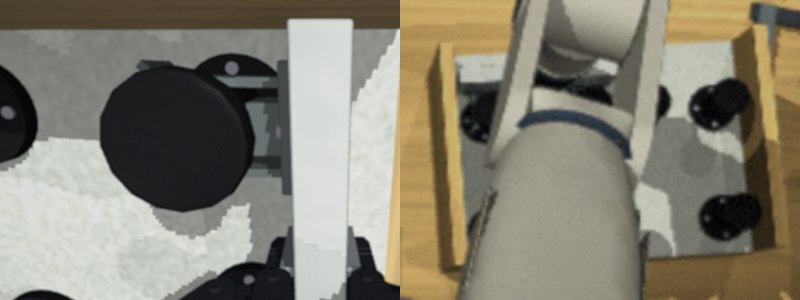

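Clip a is round the tube and the foot's centre is near (175,168). Checking the seat distance numerically.

Run:
```python
from h import *
im=cv2.imread('pics/w5.png');p=r.camera_params('wrist');e=r.sense()['eef_pos']
from scipy.optimize import least_squares
g=cv2.GaussianBlur(cv2.cvtColor(im,cv2.COLOR_BGR2GRAY),(5,5),0).astype(float)
# edge points on clean left/bottom arc, rays from rough centre
pts=[]
for a in np.radians(np.r_[100:262:4]):
    rr=np.arange(55,92,.5); u=175+rr*np.cos(a); v=168+rr*np.sin(a)
    L=cv2.remap(g.astype(np.float32),u.astype(np.float32)[None],v.astype(np.float32)[None],1)[0]; i=np.diff(L).argmax(); 
    if np.diff(L)[i]>2: pts.append(w(p,u[i],v[i],204)[:2])
pts=np.array(pts)
s=least_squares(lambda q:np.hypot(*(pts-q).T)-22,pts.mean(0),loss='soft_l1'); c=s.x
s2=least_squares(lambda q:np.hypot(*(pts-q[:2]).T)-q[2],[*c,22],loss='soft_l1')
print(len(pts),c,s2.x,'rms',np.sqrt((s.fun**2).mean()))
d=c-e[:2];print('leg a rel. TCP in unit axes',d@ux[:2],d@uy[:2],'want 43,-60')
for q in [(288,48),(352,48),(350,230),(290,230)]: print(w(p,*q,e[2]+46).round(1))
```

```text
41 [ 550.52700114 -105.10087419] [ 550.66960113 -105.09641399   22.11715115] rms 0.4858141666454214
leg a rel. TCP in unit axes 39.776285970908106 -60.84006925016844 want 43,-60
[580.2 -69.7 200.3]
[597.2 -68.4 200.3]
[ 601.9 -120.6  200.3]
[ 583.  -121.9  200.3]
```

>>> servo_tool --deltas '[{"x": 1,"y": 0.5,"z": 0,"rx": 0,"ry": 0,"rz": 0,"gripper": -1},{"x": 2,"y": 1,"z": 0,"rx": 0,"ry": 0,"rz": 0,"gripper": -1},{"x": 2,"y": 1,"z": 0,"rx": 0,"ry": 0,"rz": 0,"gripper": 0},{"x": 2,"y": 1,"z": 0,"rx": 0,"ry": 0,"rz": 0,"gripper": 0},{"x": 2,"y": 1,"z": 0,"rx": 0,"ry": 0,"rz": 0,"gripper": 0},{"x": 2,"y": 1,"z": 0,"rx": 0,"ry": 0,"rz": 0,"gripper": 0},{"x": 2,"y": 1,"z": 0,"rx": 0,"ry": 0,"rz": 0,"gripper": 0}]' --newtons 120

```text
clock: 9.55
eef_pos: [595.6, -162.2, 153.8]
tcp_rot: [-3.141, -0.0, 1.643]
contact_force: [-0.9, -0.3, 0.0]
opening: 0.499
grasp_force: 0.0
```

>>> servo_tool --deltas '[{"x": 0,"y": 0,"z": 15,"rx": 0,"ry": 0,"rz": 0,"gripper": 0},{"x": 0,"y": 0,"z": 50,"rx": 0,"ry": 0,"rz": 0,"gripper": 0},{"x": 0,"y": 0,"z": 95,"rx": 0,"ry": 0,"rz": 0,"gripper": 0.5},{"x": 0,"y": 20,"z": 135,"rx": 0,"ry": 0,"rz": 0,"gripper": 1},{"x": 0,"y": 40,"z": 165,"rx": 0,"ry": 0,"rz": 0,"gripper": 1},{"x": 0,"y": 60,"z": 185,"rx": 0,"ry": 0,"rz": 0,"gripper": 1},{"x": 0,"y": 60,"z": 185,"rx": 0,"ry": 0,"rz": 0,"gripper": 1},{"x": 0,"y": 60,"z": 185,"rx": 0,"ry": 0,"rz": 0,"gripper": 1}]'

```text
clock: 10.35
eef_pos: [595.7, -102.0, 339.8]
tcp_rot: [3.14, 0.001, 1.644]
contact_force: [-0.4, 0.2, -0.6]
opening: 0.999
grasp_force: 0.0
```

Run:
```python
from h import *
import pickle
s=r.sense();p=r.camera_params('wrist');im=r.grab_frame('wrist');cv2.imwrite('pics/w6.png',im);pickle.dump(p,open('w6.pkl','wb'))
print(s['clock'],s['eef_pos'],s['tcp_rot'])
o=(514,-245.4)
P=np.array([U(o,x,y,80) for x,y in((-99,-172),(-81,-172),(-81,18),(-99,18))]);cv2.polylines(im,[px(p,P).astype(int)],True,(0,0,255),1)
for y in(-137,-17):
    t=np.linspace(0,6.3,40);c=U(o,-47,y,84);Q=np.c_[c[0]+22*np.cos(t),c[1]+22*np.sin(t),0*t+c[2]];cv2.polylines(im,[px(p,Q).astype(int)],True,(0,255,0),1)
cv2.imwrite('pics/w6o.png',im)
```

```text
10.35 [ 595.74386047 -102.0426215   339.80146703] [3.14039045e+00 6.91472962e-04 1.64382320e+00]
```

View pics/w6o.png

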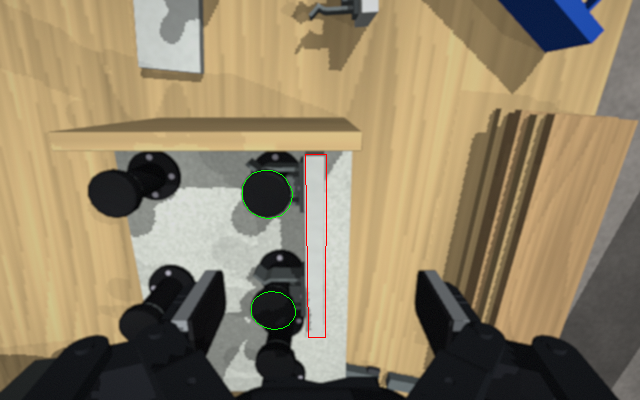

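The board's outline lies on the predicted home rectangle (columns 305–326, rows 154–337) and both clips are on their legs. Going on to the short board while checking edges numerically.

>>> servo_tool --deltas '[{"x": 6,"y": 48,"z": 0,"rx": 0,"ry": 0,"rz": 0.05,"gripper": 1},{"x": 12,"y": 96,"z": -10,"rx": 0,"ry": 0,"rz": 0.05,"gripper": 1},{"x": 18,"y": 142,"z": -30,"rx": 0,"ry": 0,"rz": 0.05,"gripper": 1},{"x": 24,"y": 186,"z": -50,"rx": 0,"ry": 0,"rz": 0.05,"gripper": 1},{"x": 29,"y": 226,"z": -78,"rx": 0,"ry": 0,"rz": 0.05,"gripper": 1},{"x": 31,"y": 246,"z": -100,"rx": 0,"ry": 0,"rz": 0.05,"gripper": 1},{"x": 31,"y": 246,"z": -109,"rx": 0,"ry": 0,"rz": 0.05,"gripper": 1},{"x": 31,"y": 246,"z": -109,"rx": 0,"ry": 0,"rz": 0.05,"gripper": 1},{"x": 31,"y": 246,"z": -109,"rx": 0,"ry": 0,"rz": 0.05,"gripper": 1}]'

```text
clock: 11.3
eef_pos: [626.9, 142.4, 230.1]
tcp_rot: [-3.141, 0.001, 1.692]
contact_force: [-0.0, 0.2, 0.2]
opening: 1.001
grasp_force: 0.0
```

Run:
```python
from h import *
import pickle
p=pickle.load(open('w6.pkl','rb'));im=cv2.imread('pics/w6.png');g=cv2.cvtColor(im,cv2.COLOR_BGR2GRAY).astype(int)
o=(514,-245.4)
for v in(165,190,215,240,270,300,325):
    d=np.diff(g[v,295:345]); i=d[:20].argmax();j=15+d[15:].argmin(); 
    a,b=[w(p,295.5+k,v,200)[:2]-o for k in(i,j)];print(v,295+i,d[i],295+j,d[j],'unit x',(a@ux[:2]).round(1),(b@ux[:2]).round(1))
s=r.sense();p=r.camera_params('wrist');im=r.grab_frame('wrist');cv2.imwrite('pics/w7.png',im);pickle.dump(p,open('w7.pkl','wb'))
print(s['clock'],s['eef_pos'],s['tcp_rot'])
hsv=cv2.cvtColor(im,cv2.COLOR_BGR2HSV)
m=cv2.inRange(hsv,(0,0,150),(180,50,255))
k,l,st,c=cv2.connectedComponentsWithStats(m)
for i in 1+np.argsort(-st[1:,4])[:4]:
    pts=np.argwhere(l==i)[:,::-1].astype(np.float32); q=cv2.minAreaRect(pts); W=np.array([w(p,*a,80) for a in cv2.boxPoints(q)])
    print(st[i],W.round(1).tolist(),W.mean(0).round(1))
print([(d['box'],d['conf']) for d in r.recognise('shortboard_mid','wrist')])
```

```text
165 303 53 323 -29 unit x -79.0 -96.3
190 303 55 323 -12 unit x -78.7 -96.4
215 304 34 322 -3 unit x -79.2 -95.6
240 304 35 322 -6 unit x -78.9 -95.6
270 304 66 322 -9 unit x -78.4 -95.7
300 305 26 322 -12 unit x -78.9 -95.8
325 302 61 321 -4 unit x -75.5 -94.9
11.3 [626.93920521 142.42969018 230.07531126] [-3.14114681e+00  5.16640604e-04  1.69166993e+00]
[  73  195   73   78 3472] [[402.5, 110.9, 80.0], [468.4, 118.8, 80.0], [464.7, 37.7, 80.0], [393.4, 29.1, 80.0]] [432.3  74.1  80. ]
[ 310  104   22  159 3079] [[610.6, 216.8, 80.0], [628.3, 218.9, 80.0], [647.8, 70.9, 80.0], [627.1, 68.5, 80.0]] [628.5 143.8  80. ]
[  76  135   64   42 1832] [[407.1, 147.1, 80.0], [426.0, 178.5, 80.0], [473.7, 157.1, 80.0], [455.9, 124.1, 80.0]] [440.7 151.7  80. ]
[177 322   9   5  33] [[495.5, -23.7, 80.0], [495.5, -18.6, 80.0], [503.9, -17.6, 80.0], [503.9, -22.7, 80.0]] [499.7 -20.7  80. ]
[([251.5, 105.4, 82.3, 155.4], 0.87)]
```

>>> servo_tool --deltas '[{"x": 1.5,"y": 1.5,"z": -50,"rx": 0,"ry": 0,"rz": 0,"gripper": 1},{"x": 1.5,"y": 1.5,"z": -100,"rx": 0,"ry": 0,"rz": 0,"gripper": 1},{"x": 1.5,"y": 1.5,"z": -150,"rx": 0,"ry": 0,"rz": 0,"gripper": 1},{"x": 1.5,"y": 1.5,"z": -185,"rx": 0,"ry": 0,"rz": 0,"gripper": 1},{"x": 1.5,"y": 1.5,"z": -196,"rx": 0,"ry": 0,"rz": 0,"gripper": 1},{"x": 1.5,"y": 1.5,"z": -196,"rx": 0,"ry": 0,"rz": 0,"gripper": 1},{"x": 1.5,"y": 1.5,"z": -196,"rx": 0,"ry": 0,"rz": 0,"gripper": -1},{"x": 1.5,"y": 1.5,"z": -196,"rx": 0,"ry": 0,"rz": 0,"gripper": -1},{"x": 1.5,"y": 1.5,"z": -196,"rx": 0,"ry": 0,"rz": 0,"gripper": -1},{"x": 1.5,"y": 1.5,"z": -196,"rx": 0,"ry": 0,"rz": 0,"gripper": -1}]' --newtons 100

```text
clock: 12.4
eef_pos: [629.0, 145.6, 35.3]
tcp_rot: [3.14, -0.0, 1.693]
contact_force: [0.4, -0.5, 0.7]
opening: 0.33
grasp_force: 0.0
```

>>> servo_tool --deltas '[{"x": 0,"y": 0,"z": 0,"rx": 0,"ry": 0,"rz": 0,"gripper": -1},{"x": 0,"y": 0,"z": 0,"rx": 0,"ry": 0,"rz": 0,"gripper": -1},{"x": 0,"y": 0,"z": 0,"rx": 0,"ry": 0,"rz": 0,"gripper": -1},{"x": 0,"y": 0,"z": 0,"rx": 0,"ry": 0,"rz": 0,"gripper": -1}]' --newtons 100

```text
clock: 12.8
eef_pos: [628.8, 145.6, 34.9]
tcp_rot: [3.14, -0.0, 1.693]
contact_force: [-1.8, -0.6, 7.0]
opening: 0.198
grasp_force: 97.9
```

>>> servo_tool --deltas '[{"x": 0,"y": 0,"z": 35,"rx": 0,"ry": 0,"rz": 0,"gripper": -1},{"x": 0,"y": 0,"z": 80,"rx": 0,"ry": 0,"rz": 0,"gripper": -1},{"x": 0,"y": -5,"z": 128,"rx": 0,"ry": 0,"rz": 0,"gripper": -1},{"x": 2,"y": -20,"z": 173,"rx": 0,"ry": 0,"rz": -0.01,"gripper": -1},{"x": 5,"y": -45,"z": 213,"rx": 0,"ry": 0,"rz": -0.03,"gripper": -1},{"x": 9,"y": -75,"z": 245,"rx": 0,"ry": 0,"rz": -0.05,"gripper": -1},{"x": 12,"y": -115,"z": 263,"rx": 0,"ry": 0,"rz": -0.05,"gripper": -1},{"x": 16,"y": -162,"z": 265,"rx": 0,"ry": 0,"rz": -0.05,"gripper": -1},{"x": 20,"y": -210,"z": 265,"rx": 0,"ry": 0,"rz": -0.05,"gripper": -1},{"x": 24,"y": -258,"z": 265,"rx": 0,"ry": 0,"rz": -0.05,"gripper": -1}]' --newtons 100

```text
clock: 13.8
eef_pos: [651.9, -114.2, 299.1]
tcp_rot: [3.142, -0.0, 1.643]
contact_force: [1.1, 0.3, -2.5]
opening: 0.2
grasp_force: 97.8
```

>>> servo_tool --deltas '[{"x": 4,"y": -48,"z": 0,"rx": 0,"ry": 0,"rz": 0,"gripper": -1},{"x": 8,"y": -96,"z": 0,"rx": 0,"ry": 0,"rz": 0,"gripper": -1},{"x": 11,"y": -144,"z": 0,"rx": 0,"ry": 0,"rz": 0,"gripper": -1},{"x": 14,"y": -185,"z": 0,"rx": 0,"ry": 0,"rz": 0,"gripper": -1},{"x": 15,"y": -210,"z": 0,"rx": 0,"ry": 0,"rz": 0,"gripper": -1},{"x": 15,"y": -217,"z": 0,"rx": 0,"ry": 0,"rz": 0,"gripper": -1},{"x": 15,"y": -217,"z": 0,"rx": 0,"ry": 0,"rz": 0,"gripper": -1},{"x": 15,"y": -217,"z": 0,"rx": 0,"ry": 0,"rz": 0,"gripper": -1}]' --newtons 100

```text
clock: 14.6
eef_pos: [667.2, -328.4, 298.7]
tcp_rot: [-3.141, -0.001, 1.643]
contact_force: [-0.3, 0.7, -2.2]
opening: 0.201
grasp_force: 97.8
```

Run:
```python
from h import *
import pickle
s=r.sense();p=r.camera_params('wrist');im=r.grab_frame('wrist');cv2.imwrite('pics/w8.png',im);pickle.dump(p,open('w8.pkl','wb'))
e=s['eef_pos'];print(s['clock'],e,s['tcp_rot'],s['opening'],s['contact_force'])
g=cv2.GaussianBlur(cv2.cvtColor(im,cv2.COLOR_BGR2GRAY),(3,3),0).astype(int)
# board near end (y+): scan up columns
for u in(300,320,340):
    d=np.diff(g[20:200,u]);k=np.argsort(-abs(d))[:3];print(u,[(20+i,d[i],w(p,u,20.5+i,e[2]+45)[:2].round(1).tolist()) for i in k])
tx=np.array([np.cos(s['tcp_rot'][2]),np.sin(s['tcp_rot'][2])]);print('expected end if centred',e[:2]+75*tx)
# foot of leg short_a: predicted px and circle fit
from scipy.optimize import least_squares
o=(514,-245.4)
for y in(51,-17):
    c=U(o,-47,y,84); u0,v0=px(p,c)[0];pts=[];print('pred px',u0,v0,c)
    for a in np.radians(np.r_[90:270:5]):
        rr=np.arange(12,40,.5);U_=(u0+rr*np.cos(a)).astype(np.float32)[None];V_=(v0+rr*np.sin(a)).astype(np.float32)[None]
        L=cv2.remap(g.astype(np.float32),U_,V_,1)[0];d=np.diff(L);i=d.argmax()
        if d[i]>8: pts.append(w(p,U_[0,i],V_[0,i],204)[:2])
    pts=np.array(pts);q=least_squares(lambda q:np.hypot(*(pts-q).T)-22,c[:2],loss='soft_l1');print(len(pts),q.x,np.median(abs(q.fun)))
```

```text
14.6 [ 667.17616143 -328.37875965  298.73867642] [-3.14112458e+00 -9.44190451e-04  1.64327030e+00] 0.2008542434075812 [-0.32766303  0.70231458 -2.19463188]
300 [(np.int64(128), np.int64(27), [657.2, -255.9]), (np.int64(127), np.int64(25), [657.1, -255.7]), (np.int64(93), np.int64(-20), [656.6, -246.4])]
320 [(np.int64(128), np.int64(31), [662.9, -255.5]), (np.int64(127), np.int64(26), [662.9, -255.3]), (np.int64(129), np.int64(21), [663.0, -255.8])]
340 [(np.int64(128), np.int64(27), [668.7, -255.1]), (np.int64(127), np.int64(25), [668.7, -254.8]), (np.int64(129), np.int64(17), [668.7, -255.4])]
expected end if centred [ 661.74537037 -253.57564135]
pred px 179.5890847003164 153.95686556637926 [ 564.55095524 -292.88263814  204.        ]
36 [ 564.70405321 -292.50069518] 0.42474773832946333
pred px 165.6914862556808 50.071947597683675 [ 559.6536161  -225.05921984  204.        ]
36 [ 560.01285384 -225.86728874] 0.359276515465762
```

>>> servo_tool --deltas '[{"x": 0.4,"y": -1.3,"z": -5,"rx": 0,"ry": 0,"rz": 0,"gripper": -1},{"x": 0.4,"y": -1.3,"z": -30,"rx": 0,"ry": 0,"rz": 0,"gripper": -1},{"x": 0.4,"y": -1.3,"z": -70,"rx": 0,"ry": 0,"rz": 0,"gripper": -1},{"x": 0.4,"y": -1.3,"z": -105,"rx": 0,"ry": 0,"rz": 0,"gripper": -1},{"x": 0.4,"y": -1.3,"z": -130,"rx": 0,"ry": 0,"rz": 0,"gripper": -1},{"x": 0.4,"y": -1.3,"z": -143,"rx": 0,"ry": 0,"rz": 0,"gripper": -1},{"x": 0.4,"y": -1.3,"z": -143,"rx": 0,"ry": 0,"rz": 0,"gripper": -1},{"x": 0.4,"y": -1.3,"z": -143,"rx": 0,"ry": 0,"rz": 0,"gripper": -1}]' --newtons 120

```text
clock: 15.45
eef_pos: [668.4, -330.8, 157.2]
tcp_rot: [3.14, 0.001, 1.643]
contact_force: [0.7, -0.2, -0.8]
opening: 0.196
grasp_force: 117.1
```

>>> servo_tool --deltas '[{"x": -8,"y": -0.6,"z": 0,"rx": 0,"ry": 0,"rz": 0,"gripper": -1},{"x": -16,"y": -1.2,"z": 0,"rx": 0,"ry": 0,"rz": 0,"gripper": -1},{"x": -24,"y": -1.7,"z": 0,"rx": 0,"ry": 0,"rz": 0,"gripper": -1},{"x": -30,"y": -2.2,"z": 0,"rx": 0,"ry": 0,"rz": 0,"gripper": -1},{"x": -30,"y": -2.2,"z": 0,"rx": 0,"ry": 0,"rz": 0,"gripper": -1}]' --newtons 120

```text
clock: 15.95
eef_pos: [636.6, -333.4, 156.4]
tcp_rot: [-3.141, 0.0, 1.642]
contact_force: [0.6, 0.6, -1.4]
opening: 0.196
grasp_force: 117.2
```

>>> servo_tool --deltas '[{"x": -4,"y": 1,"z": -1.2,"rx": 0,"ry": 0,"rz": 0,"gripper": -1},{"x": -8,"y": 0.7,"z": -1.2,"rx": 0,"ry": 0,"rz": 0,"gripper": -1},{"x": -12,"y": 0.4,"z": -1.2,"rx": 0,"ry": 0,"rz": 0,"gripper": -1},{"x": -16,"y": 0.1,"z": -1.2,"rx": 0,"ry": 0,"rz": 0,"gripper": -1},{"x": -20,"y": -0.2,"z": -1.2,"rx": 0,"ry": 0,"rz": 0,"gripper": -1},{"x": -25,"y": -0.5,"z": -1.2,"rx": 0,"ry": 0,"rz": 0,"gripper": -1},{"x": -25,"y": -0.5,"z": -1.2,"rx": 0,"ry": 0,"rz": 0,"gripper": -1}]' --newtons 120

```text
clock: 16.65
eef_pos: [611.9, -333.8, 155.0]
tcp_rot: [-3.14, 0.0, 1.643]
contact_force: [-3.0, -1.3, 1.9]
opening: 0.192
grasp_force: 118.6
```

>>> servo_tool --deltas '[{"x": -1.5,"y": -0.1,"z": -0.5,"rx": 0,"ry": 0,"rz": 0,"gripper": -1},{"x": -3,"y": -0.2,"z": -0.5,"rx": 0,"ry": 0,"rz": 0,"gripper": -1},{"x": -3,"y": -0.2,"z": -0.5,"rx": 0,"ry": 0,"rz": 0,"gripper": -1},{"x": -3,"y": -0.2,"z": -0.5,"rx": 0,"ry": 0,"rz": 0,"gripper": -1}]' --newtons 120

```text
clock: 17.05
eef_pos: [610.0, -334.1, 155.0]
tcp_rot: [3.141, 0.001, 1.643]
contact_force: [-0.4, -0.3, 5.5]
opening: 0.19
grasp_force: 118.9
```

>>> servo_tool --deltas '[{"x": -1.5,"y": -0.1,"z": 0,"rx": 0,"ry": 0,"rz": 0,"gripper": -1},{"x": -3,"y": -0.2,"z": 0,"rx": 0,"ry": 0,"rz": 0,"gripper": -1},{"x": -3,"y": -0.2,"z": 0,"rx": 0,"ry": 0,"rz": 0,"gripper": -1}]' --newtons 120

```text
clock: 17.35
eef_pos: [607.5, -334.2, 155.0]
tcp_rot: [3.14, 0.001, 1.643]
contact_force: [2.4, -0.9, 5.5]
opening: 0.201
grasp_force: 119.1
```

>>> servo_tool --deltas '[{"x": 1.5,"y": 0,"z": 0,"rx": 0,"ry": 0,"rz": 0,"gripper": -1},{"x": 1.5,"y": 0,"z": 0,"rx": 0,"ry": 0,"rz": 0,"gripper": -1}]' --newtons 120

```text
clock: 17.55
eef_pos: [607.7, -334.2, 154.9]
tcp_rot: [-3.141, 0.0, 1.643]
contact_force: [-2.4, -1.0, 10.3]
opening: 0.197
grasp_force: 119.8
```

Release and rise, then check both boards from above.

>>> servo_tool --deltas '[{"x": 0,"y": 0,"z": 0,"rx": 0,"ry": 0,"rz": 0,"gripper": 0},{"x": 0,"y": 0,"z": 0,"rx": 0,"ry": 0,"rz": 0,"gripper": 0},{"x": 0,"y": 0,"z": 0,"rx": 0,"ry": 0,"rz": 0,"gripper": 0},{"x": 0,"y": 0,"z": 0,"rx": 0,"ry": 0,"rz": 0,"gripper": 0},{"x": 0,"y": 0,"z": 0,"rx": 0,"ry": 0,"rz": 0,"gripper": 0}]'

```text
clock: 18.05
eef_pos: [608.0, -333.9, 154.0]
tcp_rot: [-3.141, -0.0, 1.643]
contact_force: [0.2, 0.3, -0.2]
opening: 0.503
grasp_force: 0.0
```

>>> servo_tool --deltas '[{"x": 0,"y": 0,"z": 15,"rx": 0,"ry": 0,"rz": 0,"gripper": 0},{"x": 0,"y": 0,"z": 50,"rx": 0,"ry": 0,"rz": 0,"gripper": 0},{"x": 0,"y": 0,"z": 95,"rx": 0,"ry": 0,"rz": 0,"gripper": 0},{"x": 0,"y": 15,"z": 140,"rx": 0,"ry": 0,"rz": 0,"gripper": 0},{"x": 0,"y": 30,"z": 175,"rx": 0,"ry": 0,"rz": 0,"gripper": 0},{"x": 0,"y": 40,"z": 210,"rx": 0,"ry": 0,"rz": 0,"gripper": 0},{"x": 0,"y": 50,"z": 230,"rx": 0,"ry": 0,"rz": 0,"gripper": 0},{"x": 0,"y": 50,"z": 230,"rx": 0,"ry": 0,"rz": 0,"gripper": 0},{"x": 0,"y": 50,"z": 230,"rx": 0,"ry": 0,"rz": 0,"gripper": 0}]'

```text
clock: 18.95
eef_pos: [608.1, -284.0, 384.9]
tcp_rot: [3.141, 0.001, 1.643]
contact_force: [0.4, -1.0, -1.4]
opening: 0.503
grasp_force: 0.0
```

Run:
```python
from h import *
s=r.sense();p=r.camera_params('wrist');im=r.grab_frame('wrist');cv2.imwrite('pics/w9.png',im)
print(s['clock'],s['eef_pos'],s['contact_force']);o=(514,-245.4)
g=cv2.cvtColor(im,cv2.COLOR_BGR2GRAY).astype(np.float32)
def line(A,B,n=120):
    Q=px(p,np.array([A+(B-A)*t for t in np.linspace(0,1,n)])).astype(np.float32);return cv2.remap(g,Q[None,:,0],Q[None,:,1],1)[0]
for y in(-165,-120,-77,-40,0,15,28,60,97,130,160):
    q=px(p,U(o,-90,y,80))[0]
    if not(5<q[0]<635 and 5<q[1]<395): print(y,'out');continue
    L=line(U(o,-70,y,80),U(o,-112,y,80),169);d=L[4:]-L[:-4];i=d[:80].argmax();j=60+d[60:].argmin()
    print(y,q.round(0),'back',-70-(i+2)/4,d[i],'front',-70-(j+2)/4,d[j])
L=line(U(o,-88,10,80),U(o,-88,34,80),25);print('gap along y 10..34',L.astype(int))
t=r.grab_frame('top');cv2.imwrite('pics/t9.png',t)
```

```text
18.95 [ 608.06868761 -283.95696813  384.89440437] [ 0.44571002 -1.04936606 -1.35650646]
-165 out
-120 out
-77 [317.  49.] back -78.75 36.683594 front -95.75 -4.114258
-40 [317.  93.] back -79.0 61.265625 front -95.75 -7.109375
0 [317. 136.] back -78.5 60.938477 front -96.0 -9.717773
15 [317. 151.] back -79.0 34.148438 front -96.0 -15.125
28 [317. 164.] back -79.0 62.0 front -96.0 -5.2998047
60 [318. 195.] back -79.5 51.76758 front -96.25 -6.1367188
97 [318. 228.] back -79.25 59.9541 front -96.25 -9.082031
130 [318. 256.] back -78.75 52.39258 front -96.5 -13.326172
160 [318. 280.] back -79.25 49.36914 front -97.5 -39.88965
gap along y 10..34 [221 222 222 222 223 223 225 223 198 147 105 113 162 204 221 222 222 222
 222 222 222 223 223 223 223]
```

```bash
python3 -c "
from rig import r
print(r.sign_off())"
```

```text
the job is handed in; nothing more can be done
None
```

I clipped the long board home on the wider pair of front legs, then the short one on the other pair, and handed the job in at about 19 s; a final wrist-camera check showed them flush and square with about 4 mm between them.

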